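# Set the blank suction selector by counting clicks

### The arm

A 7-joint arm with a two-finger parallel gripper is mounted at the origin on the work surface. World frame = base frame: x ahead of the robot, y to its left, z up, the work surface at z = 0. Lengths are in m, angles in degrees, forces in N, time in s.
With the tool pointing down it reaches from about 0.425 to 0.95 m from the base axis. Payload 4.7 kg.
Tool frame: the origin (TCP) lies where the fingers leave the gripper's body, on its centre line; the fingertips stand 70 mm ahead of it and the grasp point (between the pads) lies 51 mm ahead of it; z points along the fingers, x is the direction in which the jaws open and shut, and the axes are right-handed (so a half turn about z gives the same grasp; the last joint's range is limited). The gripper opens to 87 mm and grips with 3 to 60 N. Pads are 19 mm wide; open, the fingers measure 117 mm over their backs; the gripper's body (75 mm by 190 mm) begins 51 mm behind the grasp point.
Start: joints at [-68.348, 26.849, -2.785, 87.806, 1.381, 65.374, -4.715], TCP at [0.267, 0.62, 0.292] pointing down, gripper open.
Joint ranges: [-148.3, 148.3], [-19.14, 114.17], [-79.39, 73.82], [5.75, 140.21], [-59.74, 239.74], [12.07, 113.84], [-152.46, 152.46]. Speed limits (degrees/s): [147.25, 147.25, 180, 180, 180, 180, 180].

### API

Orientations are given as a 3x3 rotation matrix whose columns are the frame's x, y, z axes.
In Python, from plant import state, snapshot, hand_in, search_frame gives the robot as it stands.
- The arm moves only by the shell command python3 -m handwheel 'ROWS'. ROWS is JSON, one flat list of numbers, 7 for each row, row after row: the shift along the tool's x, y, z in units of 0.25 m (1.0 is 0.25 m), then the turn, a rotation vector about the tool's x, y, z in units of 1.5 rad (1.0 is 1.5 rad), then the closure, from -1 (fully open) to 1 (shut), so that 0 is half open. In form: [tx, ty, tz, wx, wy, wz, claw, tx, ty, tz, wx, wy, wz, claw, ...]. A call has exactly 5 rows; each row is the pose to reach, as a shift and turn from the pose commanded when the call began, along the tool's axes at that moment; what a row does not reach only later rows make up. A row lasts 1/12 s, in which the tool goes at most 41.7 mm and 7.16 degrees, less where a joint would pass 70% of its speed; a pose out of reach is approached as far as the arm can. A call with a number of a shift or a turn outside -1 to 1 is refused whole. A call with a gripper value outside its range is refused whole. The fingers move at their own pace and stop on an object; the grip force is fixed at half the most. Time passes only in rows, so rows that repeat a pose let the fingers close, or fill a call up. It gives the time, the measured TCP pose, the force and the opening at its end, in the units of the state.
- state(): the state, without advancing time (a new reading comes with each control period).
- snapshot(name): name is "scene" or "top" or "wrist"; returns a dict with "image" (420x560x3 uint8, blue, green, red), "K" (3x3 intrinsics, pixels), "cam_to_world" (4x4, takes a point from camera to world coordinates). Camera axes: x right, y up, looking along -z (the intrinsics and any distortion apply to the point x, -y, -z); pixel columns grow to the right and rows downward; lengths in m; the calibration is good to about 2 mm. A picture is of the moment at which its call begins. There is no depth.
- hand_in(): hands the job in, once; it reports no verdict.
Trained networks look in a picture, given as the dict that the camera call returned (one of the last four; its "shot" number tells which), for a name from the list of things; names that differ only in an ending like _2 or _b are one class to them, and where a whole thing is asked for, a point or a joint stands for the part that bears it (a point fixed in the world has none). Each returns a list of dicts, best first, with "confidence" (0 to 1); they miss things now and then, are a little off and sometimes report something else, mostly with a low value. They report only what shows in the picture. A call takes as long as a camera call.
- search_frame(query, picture): "at" ([x, y, z] in m, in world coordinates, good to about 4 mm: the middle of the surface that is visible of it).
The state is a dict: "clock": time; "q": joint angles; "joint_velocities": joint speeds; "effort": joint torques, N m; "position": TCP position; "orientation": TCP orientation; "contact_force": force on the tool from outside, world axes, zero at the start; "torque": the same for the moment, N m; "gripper_width": finger opening in m.
Only numpy, scipy, OpenCV 4.12 (cv2) and the standard library are available. Lean on these libraries where they do the work, as an engineer would, in place of code of your own. Each camera call takes 0.05 s, during which the arm holds its last target.

### The job

Set the suction on the grey vacuum unit: turn its unmarked bar-shaped selector knob back (counter-clockwise seen from above) until you feel its end stop, without straining the stop, then turn it clockwise by three clicks and let go so that it rests in that third click. Then press the round start button on the same unit fully down and let it come up again. Leave the other things on the bench where they are.

Things in the scene. Friction and masses are not known exactly. Their poses are not given: they have to be found in the camera images.
- unit: grey vacuum control unit, a heavy box 120 x 190 x 60 mm (x, y, z) fixed to the bench; origin under its centre, z up; vent slots and a brass nipple on its -x face. On its flat top: the bar knob 43 mm to its +y side and the start button 47 mm to its -y side. It stands 6 mm up on rubber feet, top face 60 mm above the bench
- knob (a point): black selector knob, the bar-shaped grip standing on the unit's top: bar 46 x 14 mm, 32 mm high, from 8 to 40 mm above the top face, over a disc 36 mm across. This point is on the turning axis, mid-bar, 26 mm above the top face; x runs along the bar, z up. Unmarked, both ends alike; the end stops may lie at any yaw
- wiper (a joint): contact inside the selector: 0.00002 m per rad the knob is clockwise of its end position (0.01 mm a click: the reading is only noise; count by feel). The knob rests in 6 positions, 0.3 to 0.6 rad apart, unevenly; 2.2 in all. A ridge resists with up to 0.3 N m, then drives the knob on. 0.05 rad past either end position a springy stop adds some 6 N m per rad. Starts in the third to the last
- start (a joint): travel of the start button, 0 up to 0.006 m fully pressed; springs back; about 5 N holds it down
- start_top (a point): centre of the top of the round start button, 26 mm across, on the unit's top; z up. Its top stands 22 mm above the unit's top face, in a round black housing 42 mm across and 12 mm high
- pen: bystander: blue vacuum pickup pen with a brass tip, lying along its x, about 125 mm long and 15 mm high; origin on the bench under its middle
- pot: bystander: squat stainless tip-tinner pot, 50 mm across, 22 mm high; origin under its centre
- case: bystander: grey component case 130 x 170 x 35 mm with a clear lid standing open at its +x side (to about 170 mm high); origin under its centre; fixed
- vise: bystander: black board vise on rubber feet, about 100 x 150 mm, 65 mm high, holding a circuit board; origin under its centre; fixed

How it is judged:
By the outcome, as a careful person would: the job done as asked, in the order asked, and still so for the second after the job is handed in, with the robot touching nothing.
It also fails if it takes over 72 s, if anything falls off the work surface, if the arm or the gripper's body presses on something with over 40 N, if the wrist force passes 120 N, or if a joint passes its speed limit or range.

## Working session

There is one attempt and no reset: what is moved stays moved. The work goes in short steps, Python scripts to look and compute and a shell command to move; the robot and the scene stay as the last step left them, time stands still between calls to the robot, and variables do not carry over. Pictures are saved under pics/ and viewed, and the job is handed in when it is done.

```bash
mkdir -p pics; ls
python3 - <<'E'
from plant import state,snapshot,search_frame
import cv2,numpy as np
s=state();print({k:np.round(v,4).tolist() for k,v in s.items()})
for n in ["scene","top","wrist"]:
    p=snapshot(n);cv2.imwrite(f"pics/{n}0.png",p["image"])
    for q in ["unit","knob","start_top","pen","pot","case","vise"]:
        r=search_frame(q,p)
        print(n,q,[(np.round(d["at"],3).tolist(),round(d["confidence"],2)) for d in r[:2]])
E
```

```text
pics
{'clock': 0.0, 'q': [-68.3484, 26.8982, -2.7839, 87.8746, 1.3808, 65.3738, -4.7154], 'joint_velocities': [0.0152, 0.0865, -0.0096, 0.0298, 0.0249, 0.0808, -0.0404], 'effort': [0.0004, -50.7975, -0.081, -23.6159, -0.0614, 0.0381, 0.0002], 'position': [0.2669, 0.6195, 0.2912], 'orientation': [[0.3956, 0.9184, -0.0007], [0.9184, -0.3956, -0.0018], [-0.002, 0.0001, -1.0]], 'contact_force': [0.0851, 0.8034, -0.0106], 'torque': [0.0279, 0.023, 0.014], 'gripper_width': 0.087}
scene unit [([0.599, -0.024, 0.059], 0.91), ([0.605, 0.279, 0.013], 0.73)]
scene knob [([0.595, 0.021, 0.089], 0.73)]
scene start_top []
scene pen [([0.606, 0.279, 0.011], 0.6)]
scene pot [([0.52, -0.275, 0.023], 0.52)]
scene case [([0.623, 0.48, 0.029], 0.81)]
scene vise [([0.526, -0.441, 0.056], 0.77)]
top unit [([0.569, -0.032, 0.059], 0.93)]
top knob [([0.584, 0.02, 0.1], 0.59)]
top start_top [([0.567, -0.066, 0.082], 0.48)]
top pen [([0.599, 0.279, 0.006], 0.48)]
top pot [([0.511, -0.272, 0.018], 0.46)]
top case [([0.605, 0.484, 0.028], 0.96)]
top vise [([0.499, -0.443, 0.057], 0.81), ([0.606, 0.481, 0.026], 0.21)]
wrist unit []
wrist knob []
wrist start_top []
wrist pen []
wrist pot []
wrist case []
wrist vise []
```

View pics/top0.png

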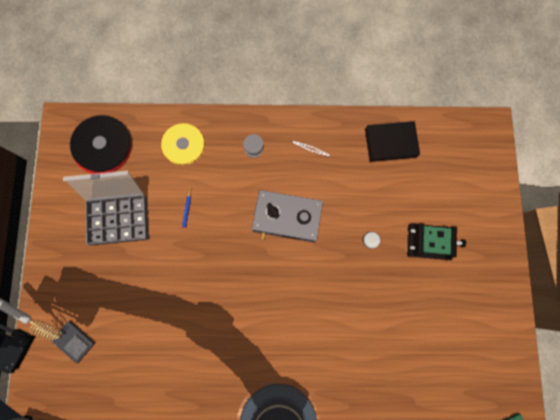

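View pics/scene0.png

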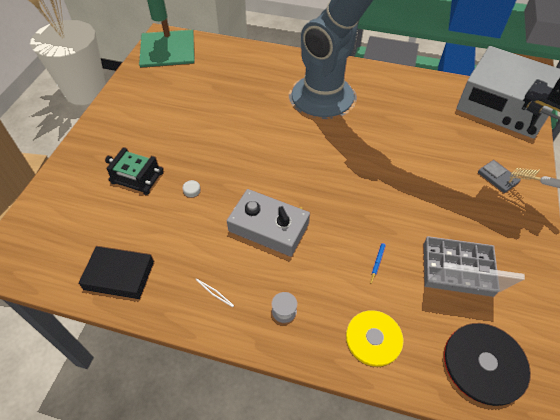

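The top view shows the grey unit at px (287,215), slightly turned, with the knob at (273,211) and the button at (304,217). The nets agree. I'll move over the unit now.

```bash
python3 -m handwheel '[-0.1,0.124,0,0,0,0,-1,-0.2,0.248,0,0,0,0,-1,-0.3,0.372,0,0,0,0,-1,-0.4,0.496,0,0,0,0,-1,-0.5,0.62,0,0,0,0,-1]'
python3 -m handwheel '[-0.1,0.124,0,0,0,0,-1,-0.2,0.248,0,0,0,0,-1,-0.3,0.372,0,0,0,0,-1,-0.4,0.496,0,0,0,0,-1,-0.5,0.62,0,0,0,0,-1]'
python3 -m handwheel '[-0.1,0.124,0,0,0,0,-1,-0.2,0.248,0,0,0,0,-1,-0.3,0.372,0,0,0,0,-1,-0.35,0.434,0,0,0,0,-1,-0.35,0.434,0,0,0,0,-1]'
python3 - <<'E'
from plant import state,snapshot,search_frame
import cv2,numpy as np
s=state();print(s["clock"],s["position"],np.round(s["orientation"],3).tolist(),s["q"])
p=snapshot("wrist");cv2.imwrite("pics/w1.png",p["image"]);print(p["K"],np.round(p["cam_to_world"],3).tolist())
for q in ["unit","knob","start_top"]:
    print(q,[(np.round(d["at"],3).tolist(),round(d["confidence"],2)) for d in search_frame(q,p)[:2]])
E
```

```text
clock: 1.62
position: [0.3605, 0.4421, 0.2924]
orientation: [[0.395, 0.919, 0.0], [0.919, -0.395, 0.0], [0.0, 0.0, -1.0]]
contact_force: [1.2, -0.1, 0.4]
gripper_width: 0.0873
clock: 2.03
position: [0.4534, 0.2659, 0.2926]
orientation: [[0.396, 0.918, 0.001], [0.918, -0.396, 0.001], [0.001, 0.0, -1.0]]
contact_force: [1.0, 0.8, -1.1]
gripper_width: 0.0869
clock: 2.45
position: [0.5202, 0.1383, 0.2926]
orientation: [[0.405, 0.915, 0.002], [0.915, -0.405, -0.002], [-0.001, 0.003, -1.0]]
contact_force: [0.6, -0.1, 1.1]
gripper_width: 0.0869
2.45 [0.52016961 0.13833351 0.29264318] [[0.405, 0.915, 0.002], [0.915, -0.405, -0.002], [-0.001, 0.003, -1.0]] [-27.96525557  13.93810814  10.21134923 107.03457209  -2.66286743
  59.19953592  49.44945794]
[[328.10037957   0.         284.44138454]
 [  0.         328.10037957 210.79007048]
 [  0.           0.           1.        ]] [[0.405, -0.878, -0.256, 0.45], [0.914, 0.389, 0.114, 0.17], [-0.001, -0.28, 0.96, 0.385], [0.0, 0.0, 0.0, 1.0]]
unit [([0.542, 0.024, 0.059], 0.58)]
knob [([0.595, 0.028, 0.103], 0.69)]
start_top []
```

View pics/w1.png

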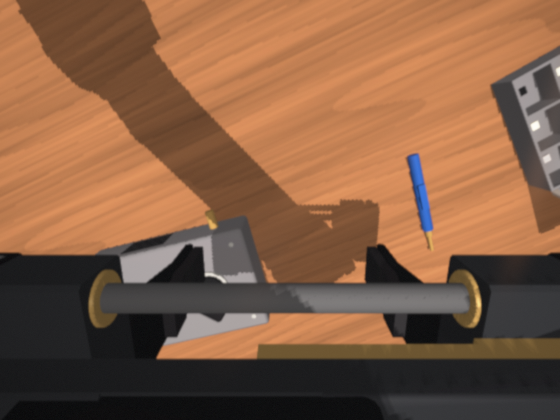

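Wrist view: the gripper hides the knob at px ~(215,290), and the pen is at (420,200). I'll shift so the knob lies on the camera's side.

```bash
python3 -m handwheel '[-0.07,0.15,0,0,0,0,-1,-0.14,0.3,0,0,0,0,-1,-0.21,0.45,0,0,0,0,-1,-0.26,0.6,0,0,0,0,-1,-0.31,0.75,0,0,0,0,-1]'
python3 - <<'E'
from plant import state,snapshot,search_frame
import cv2,numpy as np
for n in ["wrist","top","scene"]:
  p=snapshot(n);cv2.imwrite(f"pics/{n}2.png",p["image"]);np.savez(f"{n}2.npz",K=p["K"],T=p["cam_to_world"],im=p["image"])
  for q in ["unit","knob","start_top"]:
    print(q,[(np.round(d["at"],3).tolist(),round(d["confidence"],2)) for d in search_frame(q,p)[:2]])
s=state();print(s["clock"],s["position"],np.round(s["orientation"],3).tolist(),s["q"])
E
```

```text
clock: 3.07
position: [0.6603, -0.0, 0.2923]
orientation: [[0.393, 0.92, -0.0], [0.92, -0.393, 0.001], [0.001, -0.0, -1.0]]
contact_force: [0.3, 1.3, 0.6]
gripper_width: 0.0869
unit [([0.568, -0.026, 0.057], 0.67)]
knob [([0.587, 0.018, 0.102], 0.79)]
start_top [([0.569, -0.066, 0.083], 0.73)]
unit [([0.569, -0.102, 0.058], 0.88), ([0.606, 0.484, 0.025], 0.51)]
knob []
start_top []
unit [([0.604, -0.024, 0.06], 0.96)]
knob [([0.6, 0.019, 0.082], 0.69)]
start_top [([0.575, -0.067, 0.081], 0.47)]
3.6667 [ 6.59028714e-01 -8.06138763e-06  2.92560167e-01] [[0.394, 0.919, 0.0], [0.919, -0.394, 0.001], [0.001, 0.0, -1.0]] [-13.54660116  25.49999177  13.9869508   90.93904451  -6.66159118
  64.36050855  68.78712526]
```

View pics/wrist2.png

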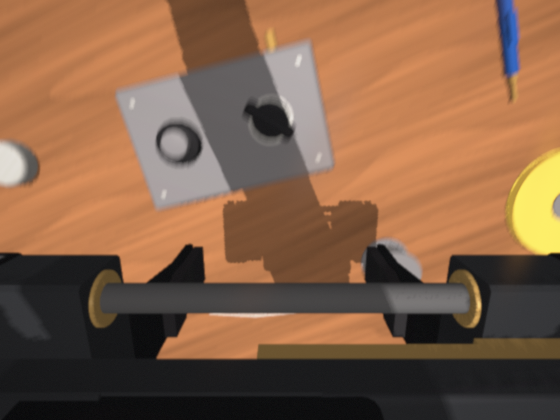

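```bash
cat > h.py <<'E'
import numpy as np
def proj(K,T,uv,z):
    u,v=uv; d=np.array([(u-K[0,2])/K[0,0],-(v-K[1,2])/K[1,1],-1.]); d=T[:3,:3]@d; o=T[:3,3]
    return o+d*(z-o[2])/d[2]
E
python3 - <<'E'
import numpy as np,cv2
f=np.load("wrist2.npz");im=f["im"]
cv2.imwrite("pics/crop2.png",cv2.resize(np.clip(im[30:220,100:345].astype(float)*1.6,0,255).astype('uint8'),None,fx=3.2,fy=3.1,interpolation=cv2.INTER_CUBIC))
E
```

```text
(no output)
```

View pics/crop2.png

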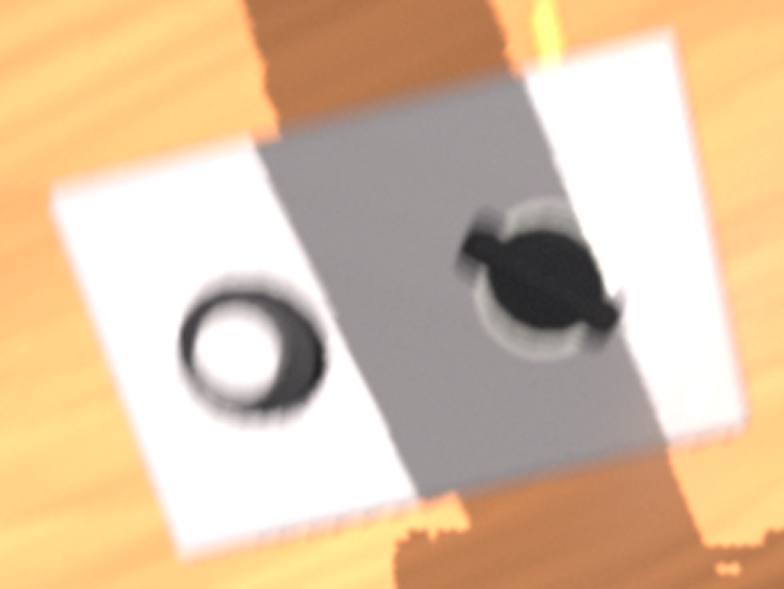

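Run:
```python
from plant import state,snapshot,search_frame
import cv2,numpy as np
p=snapshot("wrist");im=p["image"];np.savez("wrist3.npz",K=p["K"],T=p["cam_to_world"],im=im)
for q in ["knob","start_top"]:
    print(q,[(np.round(d["at"],3).tolist(),round(d["confidence"],2)) for d in search_frame(q,p)[:2]])
cv2.imwrite("pics/crop3.png",cv2.resize(np.clip(im[20:220,100:350].astype(float)*1.3,0,255).astype('uint8'),None,fx=3,fy=3,interpolation=cv2.INTER_CUBIC))
```

```text
knob [([0.586, 0.017, 0.104], 0.66)]
start_top [([0.575, -0.068, 0.085], 0.86)]
```

View pics/crop3.png

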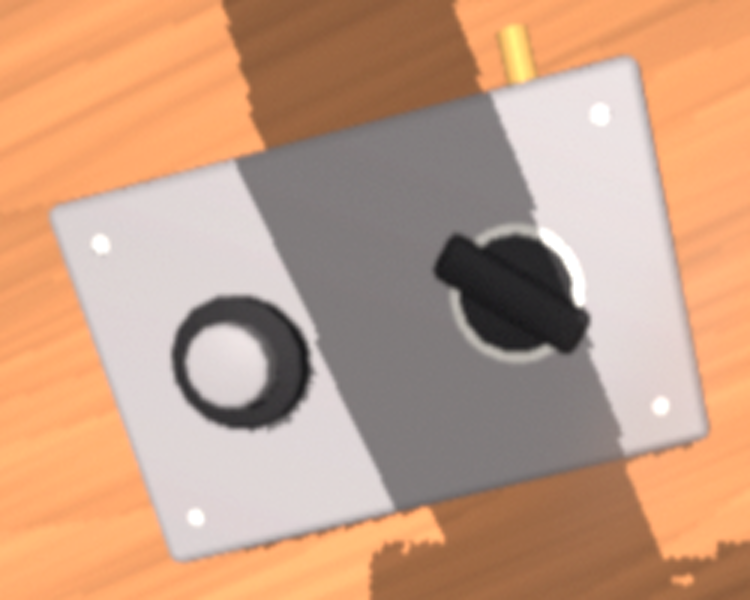

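Run:
```python
from h import proj
import numpy as np
f=np.load("wrist3.npz");K=f["K"];T=f["T"]
P=lambda c,z:proj(K,T,(c[0]/3+100-.33,c[1]/3+20-.33),z)
C=[P(c,.06) for c in [(52,210),(635,58),(708,435),(178,560)]]
for c in C: print(c.round(4))
c0=np.mean(C,0);print("centre",c0)
y=(C[1]+C[2]-C[0]-C[3])/2;print("len",np.hypot(*y[:2]),"yaw",np.degrees(np.arctan2(-y[0],y[1])))
x=(C[3]+C[2]-C[0]-C[1])/2;print(np.hypot(*x[:2]),np.degrees(np.arctan2(x[1],x[0])))
yh=y/np.linalg.norm(y);print("knob pred",c0+.043*yh,"btn pred",c0-.047*yh)
a,b=P((446,253),.1),P((579,336),.1);print("bar",a,b,(a+b)/2,np.hypot(*(b-a)[:2]),np.degrees(np.arctan2((b-a)[1],(b-a)[0])))
print("disc",P((517,293),.066)); print("btn",P((228,365),.082))
```

```text
[ 0.5057 -0.1033  0.06  ]
[0.5376 0.0791 0.06  ]
[0.6517 0.0591 0.06  ]
[ 0.62   -0.1229  0.06  ]
centre [ 0.57874901 -0.02203635  0.06      ]
len 0.18497192649139857 yaw -9.91202131891594
0.11590618770838622 -9.841912498120132
knob pred [0.58615085 0.02032179 0.06      ] btn pred [ 0.57065863 -0.0683348   0.06      ]
bar [0.56843933 0.00701517 0.1       ] [0.60345753 0.03204413 0.1       ] [0.58594843 0.01952965 0.1       ] 0.04304326637397599 35.55495741827737
disc [0.58551854 0.01954265 0.066     ]
btn [ 0.57030525 -0.06859971  0.082     ]
```

Knob, button and unit fixes agree to about 1 mm: axis (0.586, 0.020), bar yaw 35.6°, button (0.5705, −0.0685). Next I'll move above the knob with the jaws across the bar, at tool-x yaw 125.6°.

```bash
python3 -m handwheel '[-0.01,-0.06,0,0,0,-0.08,-1,-0.02,-0.12,0,0,0,-0.16,-1,-0.03,-0.18,0,0,0,-0.24,-1,-0.04,-0.24,0,0,0,-0.32,-1,-0.042,-0.3,0,0,0,-0.4,-1]'
python3 -m handwheel '[0,0,0.1,0,0,-0.08,-1,0,0,0.2,0,0,-0.16,-1,0,0,0.25,0,0,-0.24,-1,0,0,0.3,0,0,-0.284,-1,0,0,0.3,0,0,-0.284,-1]'
cat > st.py <<'E'
from plant import state
import numpy as np
s=state();R=np.array(s["orientation"])
print("t",round(s["clock"],2),"p",np.round(s["position"],4),"yaw",round(np.degrees(np.arctan2(R[1,0],R[0,0])),2),"F",np.round(s["contact_force"],2),"M",np.round(s["torque"],3),"w",round(s["gripper_width"],4),"q7",round(s["q"][6],1))
E
python3 st.py
python3 -c "
from plant import snapshot;import cv2
cv2.imwrite('pics/w4.png',snapshot('wrist')['image'])"; python3 st.py
```

```text
clock: 4.23
position: [0.5855, 0.0187, 0.2923]
orientation: [[-0.197, 0.98, 0.0], [0.98, 0.197, -0.0], [-0.0, -0.0, -1.0]]
contact_force: [0.1, 0.2, 0.0]
gripper_width: 0.087
clock: 4.65
position: [0.5848, 0.0188, 0.2147]
orientation: [[-0.581, 0.814, -0.005], [0.814, 0.581, -0.0], [0.003, -0.004, -1.0]]
contact_force: [-0.1, 0.1, 0.4]
gripper_width: 0.0868
t 4.65 p [0.5848 0.0188 0.2147] yaw 125.52 F [-0.07  0.06  0.37] M [ 0.05   0.125 -0.027] w 0.0868 q7 120.1
t 4.7 p [0.5856 0.0188 0.2162] yaw 125.37 F [ 0.36 -0.08  0.64] M [ 0.045  0.083 -0.013] w 0.0868 q7 120.0
```

View pics/w4.png

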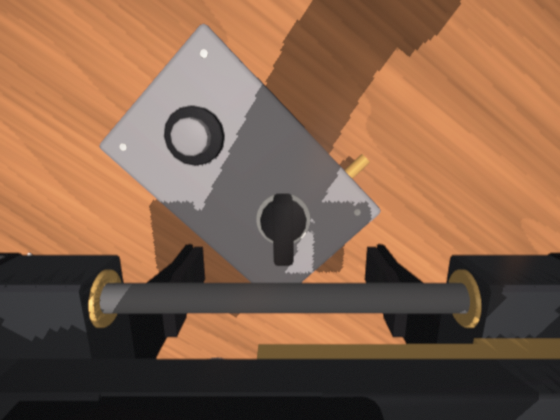

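The bar is aligned with the jaw centre line, with its end at px (284,225). But q7 is at 120°, and turning CCW raises it, so that would run out of range. I'll swap to the opposite grasp, a half turn.

```bash
python3 -m handwheel '[0,0,0,0,0,0.08,-1,0,0,0,0,0,0.16,-1,0,0,0,0,0,0.24,-1,0,0,0,0,0,0.32,-1,0,0,0,0,0,0.4,-1]' >/dev/null
python3 -m handwheel '[0,0,0,0,0,0.08,-1,0,0,0,0,0,0.16,-1,0,0,0,0,0,0.24,-1,0,0,0,0,0,0.32,-1,0,0,0,0,0,0.4,-1]' >/dev/null
python3 -m handwheel '[0,0,0,0,0,0.08,-1,0,0,0,0,0,0.16,-1,0,0,0,0,0,0.24,-1,0,0,0,0,0,0.32,-1,0,0,0,0,0,0.4,-1]' >/dev/null
python3 -m handwheel '[0,0,0,0,0,0.08,-1,0,0,0,0,0,0.16,-1,0,0,0,0,0,0.24,-1,0,0,0,0,0,0.32,-1,0,0,0,0,0,0.4,-1]' >/dev/null
python3 -m handwheel '[0,0,0,0,0,0.08,-1,0,0,0,0,0,0.16,-1,0,0,0,0,0,0.24,-1,0,0,0,0,0,0.32,-1,0,0,0,0,0,0.4,-1]'
python3 -m handwheel '[0,0,0,0,0,0.08,-1,0,0,0,0,0,0.094,-1,0,0,0,0,0,0.094,-1,0,0,0,0,0,0.094,-1,0,0,0,0,0,0.094,-1]'
python3 st.py
```

```text
clock: 6.78
position: [0.587, 0.0195, 0.2186]
orientation: [[0.684, -0.729, 0.002], [-0.729, -0.684, 0.001], [0.001, -0.002, -1.0]]
contact_force: [-0.1, 0.0, -0.1]
gripper_width: 0.0869
clock: 7.2
position: [0.5865, 0.0192, 0.2176]
orientation: [[0.582, -0.813, 0.001], [-0.813, -0.582, 0.001], [-0.0, -0.001, -1.0]]
contact_force: [0.4, 0.3, 0.1]
gripper_width: 0.0871
t 7.2 p [0.5865 0.0192 0.2176] yaw -54.4 F [0.41 0.26 0.13] M [-0.111  0.177  0.035] w 0.0871 q7 -38.1
```

```bash
python3 -m handwheel '[0,0,0.08,0,0,0,-1,0,0,0.16,0,0,0,-1,0,0,0.24,0,0,0,-1,0,0,0.29,0,0,0,-1,0,0,0.29,0,0,0,-1]'
python3 -m handwheel '[0,0,0,0,0,0,0.3,0,0,0,0,0,0,0.5,0,0,0,0,0,0,0.6,0,0,0,0,0,0,0.7,0,0,0,0,0,0,1]';python3 st.py
python3 -m handwheel '[0,0,0,0,0,0,1,0,0,0,0,0,0,1,0,0,0,0,0,0,1,0,0,0,0,0,0,1,0,0,0,0,0,0,1]'
python3 st.py
```

```text
clock: 7.62
position: [0.5848, 0.0192, 0.1423]
orientation: [[0.581, -0.814, -0.005], [-0.814, -0.581, -0.0], [-0.003, 0.004, -1.0]]
contact_force: [0.1, 0.1, 0.2]
gripper_width: 0.0867
clock: 8.03
position: [0.5868, 0.0191, 0.1455]
orientation: [[0.581, -0.814, 0.001], [-0.814, -0.581, 0.0], [0.0, -0.001, -1.0]]
contact_force: [0.5, 0.3, -0.4]
gripper_width: 0.0615
t 8.03 p [0.5868 0.0191 0.1455] yaw -54.48 F [ 0.48  0.29 -0.39] M [-0.128  0.128  0.015] w 0.0615 q7 -34.2
clock: 8.45
position: [0.5863, 0.0191, 0.1447]
orientation: [[0.581, -0.814, -0.0], [-0.814, -0.581, 0.0], [-0.0, -0.0, -1.0]]
contact_force: [0.1, -0.1, -0.2]
gripper_width: 0.0281
t 8.45 p [0.5863 0.0191 0.1447] yaw -54.49 F [ 0.13 -0.06 -0.23] M [-0.078  0.15   0.006] w 0.0281 q7 -34.2
```

```bash
python3 -m handwheel '[0,0,0,0,0,0,1,0,0,0,0,0,0,1,0,0,0,0,0,0,1,0,0,0,0,0,0,1,0,0,0,0,0,0,1]' >/dev/null;python3 st.py
python3 -m handwheel '[0,0,0,0,0,0,1,0,0,0,0,0,0,1,0,0,0,0,0,0,1,0,0,0,0,0,0,1,0,0,0,0,0,0,1]' >/dev/null
python3 st.py
```

```text
t 8.87 p [0.5864 0.0189 0.1447] yaw -54.48 F [-0.53 -1.04 -0.61] M [-0.169  0.087  0.181] w 0.014 q7 -34.2
t 9.28 p [0.5864 0.0189 0.1447] yaw -54.49 F [ 0.9  -1.05 -0.67] M [-0.298  0.033  0.105] w 0.0138 q7 -34.2
```

Gripped at 14 mm. Next I'll turn CCW (tool −z) in 3° steps, watching Mz.

```bash
python3 -m handwheel '[0,0,0,0,0,-0.007,1,0,0,0,0,0,-0.014,1,0,0,0,0,0,-0.021,1,0,0,0,0,0,-0.028,1,0,0,0,0,0,-0.035,1]' >/dev/null;python3 st.py
python3 -m handwheel '[0,0,0,0,0,-0.007,1,0,0,0,0,0,-0.014,1,0,0,0,0,0,-0.021,1,0,0,0,0,0,-0.028,1,0,0,0,0,0,-0.035,1]' >/dev/null;python3 st.py
python3 -m handwheel '[0,0,0,0,0,-0.007,1,0,0,0,0,0,-0.014,1,0,0,0,0,0,-0.021,1,0,0,0,0,0,-0.028,1,0,0,0,0,0,-0.035,1]' >/dev/null;python3 st.py
python3 -m handwheel '[0,0,0,0,0,-0.007,1,0,0,0,0,0,-0.014,1,0,0,0,0,0,-0.021,1,0,0,0,0,0,-0.028,1,0,0,0,0,0,-0.035,1]' >/dev/null;python3 st.py
```

```text
t 9.7 p [0.5864 0.0189 0.1447] yaw -51.48 F [ 1.35 -1.52 -0.69] M [-0.364 -0.102 -0.314] w 0.014 q7 -31.7
t 10.12 p [0.5864 0.019  0.1447] yaw -48.41 F [ 0.91 -0.93 -0.29] M [-0.39  -0.132 -0.213] w 0.0137 q7 -29.3
t 10.53 p [0.5864 0.019  0.1447] yaw -45.4 F [ 0.04 -1.62 -0.69] M [-0.445 -0.086 -0.157] w 0.0135 q7 -26.8
t 10.95 p [0.5864 0.019  0.1447] yaw -42.39 F [ 0.5  -1.43 -0.73] M [-0.427 -0.041 -0.133] w 0.014 q7 -24.4
```

```bash
python3 -m handwheel '[0,0,0,0,0,-0.007,1,0,0,0,0,0,-0.014,1,0,0,0,0,0,-0.021,1,0,0,0,0,0,-0.028,1,0,0,0,0,0,-0.035,1]' >/dev/null;python3 st.py
python3 -m handwheel '[0,0,0,0,0,-0.007,1,0,0,0,0,0,-0.014,1,0,0,0,0,0,-0.021,1,0,0,0,0,0,-0.028,1,0,0,0,0,0,-0.035,1]' >/dev/null;python3 st.py
python3 -m handwheel '[0,0,0,0,0,-0.007,1,0,0,0,0,0,-0.014,1,0,0,0,0,0,-0.021,1,0,0,0,0,0,-0.028,1,0,0,0,0,0,-0.035,1]' >/dev/null;python3 st.py
```

```text
t 11.37 p [0.5863 0.0191 0.1447] yaw -39.38 F [ 1.36 -1.67 -0.21] M [-0.522 -0.047 -0.025] w 0.0136 q7 -21.9
t 11.78 p [0.5863 0.0191 0.1447] yaw -36.37 F [ 0.25 -1.32 -0.62] M [-0.523  0.143 -0.027] w 0.0136 q7 -19.5
t 12.2 p [0.5863 0.0191 0.1447] yaw -33.36 F [-0.35 -2.15 -0.24] M [-0.478  0.087  0.036] w 0.0138 q7 -17.0
```

```bash
python3 -m handwheel '[0,0,0,0,0,-0.005,1,0,0,0,0,0,-0.01,1,0,0,0,0,0,-0.015,1,0,0,0,0,0,-0.02,1,0,0,0,0,0,-0.025,1]' >/dev/null;python3 st.py
```

```text
t 12.62 p [0.5863 0.0191 0.1447] yaw -31.23 F [-0.48 -2.13  0.92] M [-0.46   0.236  0.12 ] w 0.0137 q7 -15.3
```

```bash
for i in 1; do :; done; python3 -m handwheel '[0,0,0,0,0,-0.007,1,0,0,0,0,0,-0.014,1,0,0,0,0,0,-0.021,1,0,0,0,0,0,-0.028,1,0,0,0,0,0,-0.035,1]' >/dev/null;python3 st.py
python3 -m handwheel '[0,0,0,0,0,-0.007,1,0,0,0,0,0,-0.014,1,0,0,0,0,0,-0.021,1,0,0,0,0,0,-0.028,1,0,0,0,0,0,-0.035,1]' >/dev/null;python3 st.py
python3 -m handwheel '[0,0,0,0,0,-0.007,1,0,0,0,0,0,-0.014,1,0,0,0,0,0,-0.021,1,0,0,0,0,0,-0.028,1,0,0,0,0,0,-0.035,1]' >/dev/null;python3 st.py
```

```text
t 13.03 p [0.5862 0.0191 0.1447] yaw -28.23 F [-1.07 -1.41  0.98] M [-0.419  0.338 -0.006] w 0.0138 q7 -12.9
t 13.45 p [0.5862 0.0191 0.1447] yaw -25.23 F [-1.45 -1.23  1.57] M [-0.379  0.391 -0.21 ] w 0.0138 q7 -10.4
t 13.87 p [0.5862 0.0191 0.1447] yaw -22.19 F [-1.17 -1.74  1.98] M [-0.351  0.541 -0.156] w 0.0138 q7 -7.9
```

```bash
python3 -m handwheel '[0,0,0,0,0,-0.005,1,0,0,0,0,0,-0.01,1,0,0,0,0,0,-0.015,1,0,0,0,0,0,-0.02,1,0,0,0,0,0,-0.025,1]' >/dev/null;python3 st.py
```

```text
t 14.28 p [0.5862 0.0191 0.1447] yaw -20.06 F [-2.61 -0.3   1.65] M [-0.276  0.652 -0.072] w 0.0137 q7 -6.2
```

```bash
python3 -m handwheel '[0,0,0,0,0,-0.005,1,0,0,0,0,0,-0.01,1,0,0,0,0,0,-0.015,1,0,0,0,0,0,-0.02,1,0,0,0,0,0,-0.025,1]' >/dev/null;python3 st.py
python3 -m handwheel '[0,0,0,0,0,-0.005,1,0,0,0,0,0,-0.01,1,0,0,0,0,0,-0.015,1,0,0,0,0,0,-0.02,1,0,0,0,0,0,-0.025,1]' >/dev/null;python3 st.py
```

```text
t 14.7 p [0.5862 0.0191 0.1447] yaw -17.91 F [-4.03 -0.83  2.35] M [-0.262  0.853 -0.055] w 0.0138 q7 -4.4
t 15.12 p [0.5862 0.0192 0.1447] yaw -15.76 F [-3.39 -0.76  4.61] M [-0.215  0.995 -0.025] w 0.0138 q7 -2.7
```

```bash
python3 -m handwheel '[0,0,0,0,0,-0.005,1,0,0,0,0,0,-0.01,1,0,0,0,0,0,-0.015,1,0,0,0,0,0,-0.02,1,0,0,0,0,0,-0.025,1]' >/dev/null;python3 st.py
```

```text
t 15.53 p [0.5862 0.0191 0.1447] yaw -13.61 F [-4.43 -0.62  3.93] M [-0.178  1.19   0.076] w 0.0138 q7 -0.9
```

```bash
python3 -m handwheel '[0,0,0,0,0,-0.005,1,0,0,0,0,0,-0.01,1,0,0,0,0,0,-0.015,1,0,0,0,0,0,-0.02,1,0,0,0,0,0,-0.025,1]' >/dev/null;python3 st.py
```

```text
t 15.95 p [0.5862 0.0191 0.1447] yaw -11.47 F [-4.77  0.19  4.76] M [-0.096  1.307  0.071] w 0.0141 q7 0.8
```

```bash
python3 -m handwheel '[-0.001,0,0,0,0,-0.005,1,-0.002,0,0,0,0,-0.01,1,-0.002,0,0,0,0,-0.015,1,-0.002,0,0,0,0,-0.02,1,-0.002,0,0,0,0,-0.025,1]' >/dev/null;python3 st.py
```

```text
t 16.37 p [0.5861 0.0192 0.1447] yaw -9.31 F [-3.09 -0.79  2.53] M [-0.152  0.909  0.1  ] w 0.0141 q7 2.6
```

```bash
python3 -m handwheel '[0,0,0,0,0,-0.005,1,0,0,0,0,0,-0.01,1,0,0,0,0,0,-0.015,1,0,0,0,0,0,-0.02,1,0,0,0,0,0,-0.025,1]' >/dev/null;python3 st.py
```

```text
t 16.78 p [0.586  0.0192 0.1447] yaw -7.2 F [-2.2  -0.22  0.91] M [-0.175  0.718 -0.015] w 0.014 q7 4.3
```

```bash
python3 -m handwheel '[0,0,0,0,0,-0.005,1,0,0,0,0,0,-0.01,1,0,0,0,0,0,-0.015,1,0,0,0,0,0,-0.02,1,0,0,0,0,0,-0.025,1]' >/dev/null;python3 st.py
```

```text
t 17.2 p [0.586  0.0192 0.1447] yaw -5.05 F [-2.03 -0.15  0.85] M [-0.163  0.543 -0.145] w 0.0139 q7 6.1
```

```bash
python3 -m handwheel '[0,0,0,0,0,-0.003,1,0,0,0,0,0,-0.006,1,0,0,0,0,0,-0.01,1,0,0,0,0,0,-0.013,1,0,0,0,0,0,-0.016,1]' >/dev/null;python3 st.py
```

```text
t 17.62 p [0.586  0.0192 0.1447] yaw -3.68 F [-2.44  0.28  0.08] M [-0.179  0.369 -0.205] w 0.0139 q7 7.2
```

```bash
python3 -m handwheel '[0,0,0,0,0,-0.003,1,0,0,0,0,0,-0.006,1,0,0,0,0,0,-0.01,1,0,0,0,0,0,-0.013,1,0,0,0,0,0,-0.016,1]' >/dev/null;python3 st.py
```

```text
t 18.03 p [0.586  0.0192 0.1447] yaw -2.31 F [-1.14  0.62 -0.95] M [-0.164  0.369 -0.26 ] w 0.0138 q7 8.3
```

```bash
python3 -m handwheel '[0,0,0,0,0,-0.003,1,0,0,0,0,0,-0.006,1,0,0,0,0,0,-0.01,1,0,0,0,0,0,-0.013,1,0,0,0,0,0,-0.016,1]' >/dev/null;python3 st.py
```

```text
t 18.45 p [0.5859 0.0192 0.1447] yaw -0.94 F [-0.36  0.33 -0.45] M [-0.14   0.285 -0.423] w 0.0139 q7 9.5
```

```bash
python3 -m handwheel '[0,0,0,0,0,-0.003,1,0,0,0,0,0,-0.006,1,0,0,0,0,0,-0.008,1,0,0,0,0,0,-0.008,1,0,0,0,0,0,-0.008,1]' >/dev/null;python3 st.py; python3 -c "
from plant import snapshot,state
for i in range(3): snapshot('top');print(state()['torque'][2])"
```

```text
t 18.87 p [0.5859 0.0192 0.1447] yaw -0.26 F [ 0.19  0.17 -1.65] M [-0.088  0.204 -0.453] w 0.0136 q7 10.0
-0.4120803664443486
-0.4442394110698891
-0.3815151517451253
```

```bash
python3 -m handwheel '[0,0,0,0,0,-0.003,1,0,0,0,0,0,-0.006,1,0,0,0,0,0,-0.01,1,0,0,0,0,0,-0.012,1,0,0,0,0,0,-0.012,1]' >/dev/null;python3 st.py; python3 -c "
from plant import snapshot,state
for i in range(3): snapshot('top');print(state()['torque'][2])"
```

```text
t 19.43 p [0.5859 0.0192 0.1447] yaw 0.78 F [ 0.75 -0.84 -1.49] M [-0.095  0.133 -0.508] w 0.0136 q7 10.9
-0.5087253751127281
-0.5425976320285532
-0.48955022263209447
```

Mz keeps rising at about 5 N·m/rad, past any ridge and now 0.51 N·m, so this is the end stop. That makes the positions seen so far ≈ −7° (end), −28° (1) and −54° (2, the start position). The third click lies further CW. Turning CW now.

```bash
python3 -m handwheel '[0,0,0,0,0,0.018,1,0,0,0,0,0,0.036,1,0,0,0,0,0,0.054,1,0,0,0,0,0,0.072,1,0,0,0,0,0,0.09,1]' >/dev/null;python3 st.py
python3 -m handwheel '[0,0,0,0,0,0.012,1,0,0,0,0,0,0.024,1,0,0,0,0,0,0.036,1,0,0,0,0,0,0.048,1,0,0,0,0,0,0.06,1]' >/dev/null;python3 st.py
python3 -m handwheel '[0,0,0,0,0,0.012,1,0,0,0,0,0,0.024,1,0,0,0,0,0,0.036,1,0,0,0,0,0,0.048,1,0,0,0,0,0,0.06,1]' >/dev/null;python3 st.py
python3 -m handwheel '[0,0,0,0,0,0.012,1,0,0,0,0,0,0.024,1,0,0,0,0,0,0.036,1,0,0,0,0,0,0.048,1,0,0,0,0,0,0.06,1]' >/dev/null;python3 st.py
python3 -m handwheel '[0,0,0,0,0,0.012,1,0,0,0,0,0,0.024,1,0,0,0,0,0,0.036,1,0,0,0,0,0,0.048,1,0,0,0,0,0,0.06,1]' >/dev/null;python3 st.py
```

```text
t 20.0 p [0.586  0.0192 0.1448] yaw -7.05 F [ 1.45 -0.79 -1.89] M [-0.14  -0.087 -0.05 ] w 0.0137 q7 4.4
t 20.42 p [0.586  0.0192 0.1447] yaw -12.2 F [ 1.24 -0.68 -2.58] M [-0.187 -0.179  0.145] w 0.014 q7 0.2
t 20.83 p [0.5861 0.0192 0.1447] yaw -17.39 F [ 2.62  0.83 -3.82] M [-0.14  -0.328  0.07 ] w 0.0136 q7 -4.0
t 21.25 p [0.5861 0.0192 0.1448] yaw -22.55 F [ 1.37 -0.05 -3.51] M [-0.185 -0.597 -0.052] w 0.0137 q7 -8.2
t 21.67 p [0.5861 0.0191 0.1448] yaw -27.69 F [ 3.35 -0.11 -5.64] M [-0.199 -0.802  0.005] w 0.0133 q7 -12.4
```

```bash
python3 -m handwheel '[0.001,0,0,0,0,0.012,1,0.002,-0.001,0,0,0,0.024,1,0.002,-0.001,0,0,0,0.036,1,0.002,-0.001,0,0,0,0.048,1,0.002,-0.001,0,0,0,0.06,1]' >/dev/null;python3 st.py
python3 -m handwheel '[0,0,0,0,0,0.012,1,0,0,0,0,0,0.024,1,0,0,0,0,0,0.036,1,0,0,0,0,0,0.048,1,0,0,0,0,0,0.06,1]' >/dev/null;python3 st.py
python3 -m handwheel '[0,0,0,0,0,0.012,1,0,0,0,0,0,0.024,1,0,0,0,0,0,0.036,1,0,0,0,0,0,0.048,1,0,0,0,0,0,0.06,1]' >/dev/null;python3 st.py
python3 -m handwheel '[0,0,0,0,0,0.012,1,0,0,0,0,0,0.024,1,0,0,0,0,0,0.036,1,0,0,0,0,0,0.048,1,0,0,0,0,0,0.06,1]' >/dev/null;python3 st.py
```

```text
t 22.08 p [0.5863 0.0191 0.1448] yaw -32.84 F [ 2.79 -1.63 -2.93] M [-0.228 -0.48   0.151] w 0.0141 q7 -16.6
t 22.5 p [0.5863 0.0191 0.1447] yaw -38.02 F [ 1.64 -1.26 -1.38] M [-0.338 -0.333  0.072] w 0.0136 q7 -20.8
t 22.92 p [0.5863 0.019  0.1447] yaw -43.18 F [ 1.94 -1.39 -2.21] M [-0.407 -0.274 -0.07 ] w 0.0142 q7 -25.0
t 23.33 p [0.5864 0.019  0.1447] yaw -48.34 F [ 1.37 -2.63 -2.38] M [-0.519 -0.223 -0.132] w 0.0135 q7 -29.2
```

```bash
python3 -m handwheel '[0,0,0,0,0,0.012,1,0,0,0,0,0,0.024,1,0,0,0,0,0,0.036,1,0,0,0,0,0,0.048,1,0,0,0,0,0,0.06,1]' >/dev/null;python3 st.py
python3 -m handwheel '[0,0,0,0,0,0.012,1,0,0,0,0,0,0.024,1,0,0,0,0,0,0.036,1,0,0,0,0,0,0.048,1,0,0,0,0,0,0.06,1]' >/dev/null;python3 st.py
```

```text
t 23.75 p [0.5864 0.019  0.1447] yaw -53.46 F [ 1.42 -2.89 -2.37] M [-0.607 -0.23  -0.026] w 0.0136 q7 -33.4
t 24.17 p [0.5864 0.019  0.1447] yaw -58.62 F [ 0.77 -3.88 -1.93] M [-0.75  -0.225  0.231] w 0.0138 q7 -37.5
```

```bash
python3 -m handwheel '[0.001,0,0,0,0,0.008,1,0.002,0.001,0,0,0,0.016,1,0.002,0.001,0,0,0,0.024,1,0.002,0.001,0,0,0,0.032,1,0.002,0.001,0,0,0,0.04,1]' >/dev/null;python3 st.py
python3 -m handwheel '[0,0,0,0,0,0.008,1,0,0,0,0,0,0.016,1,0,0,0,0,0,0.024,1,0,0,0,0,0,0.032,1,0,0,0,0,0,0.04,1]' >/dev/null;python3 st.py
python3 -m handwheel '[0,0,0,0,0,0.006,1,0,0,0,0,0,0.012,1,0,0,0,0,0,0.018,1,0,0,0,0,0,0.024,1,0,0,0,0,0,0.03,1]' >/dev/null;python3 st.py
```

```text
t 24.58 p [0.5865 0.0188 0.1447] yaw -62.03 F [ 1.68 -2.54 -1.07] M [-0.506 -0.186  0.116] w 0.0136 q7 -40.2
t 25.0 p [0.5865 0.0188 0.1447] yaw -65.48 F [ 0.82 -1.2  -1.21] M [-0.324 -0.072  0.063] w 0.0144 q7 -43.0
t 25.42 p [0.5865 0.0188 0.1447] yaw -68.04 F [ 1.69 -1.09 -1.18] M [-0.247 -0.133  0.084] w 0.0138 q7 -45.1
```

```bash
python3 -m handwheel '[0,0,0,0,0,0.006,1,0,0,0,0,0,0.012,1,0,0,0,0,0,0.018,1,0,0,0,0,0,0.024,1,0,0,0,0,0,0.03,1]' >/dev/null;python3 st.py
```

```text
t 25.83 p [0.5865 0.0187 0.1448] yaw -70.62 F [ 0.79  0.14 -0.1 ] M [-0.069 -0.212  0.054] w 0.0139 q7 -47.2
```

```bash
python3 -m handwheel '[0,0,0,0,0,0.006,1,0,0,0,0,0,0.012,1,0,0,0,0,0,0.018,1,0,0,0,0,0,0.024,1,0,0,0,0,0,0.03,1]' >/dev/null;python3 st.py
python3 -m handwheel '[0,0,0,0,0,0.006,1,0,0,0,0,0,0.012,1,0,0,0,0,0,0.018,1,0,0,0,0,0,0.024,1,0,0,0,0,0,0.03,1]' >/dev/null;python3 st.py
```

```text
t 26.25 p [0.5865 0.0188 0.1447] yaw -73.19 F [ 0.7   0.18 -0.36] M [-0.057 -0.198 -0.04 ] w 0.0137 q7 -49.3
t 26.67 p [0.5865 0.0187 0.1447] yaw -75.77 F [ 0.89 -0.07  0.34] M [ 0.014 -0.234 -0.083] w 0.0135 q7 -51.3
```

```bash
python3 -m handwheel '[0,0,0,0,0,0.006,1,0,0,0,0,0,0.012,1,0,0,0,0,0,0.018,1,0,0,0,0,0,0.024,1,0,0,0,0,0,0.03,1]' >/dev/null;python3 st.py
```

```text
t 27.08 p [0.5865 0.0187 0.1447] yaw -78.35 F [ 1.94  0.43 -0.76] M [-0.009 -0.377 -0.113] w 0.0136 q7 -53.4
```

```bash
python3 -m handwheel '[0,0,0,0,0,0.006,1,0,0,0,0,0,0.012,1,0,0,0,0,0,0.018,1,0,0,0,0,0,0.024,1,0,0,0,0,0,0.03,1]' >/dev/null;python3 st.py
```

```text
t 27.5 p [0.5865 0.0186 0.1447] yaw -80.93 F [ 0.9  -0.28 -0.01] M [-0.003 -0.402 -0.159] w 0.0137 q7 -55.5
```

```bash
python3 -m handwheel '[0,0,0,0,0,0.004,1,0,0,0,0,0,0.008,1,0,0,0,0,0,0.012,1,0,0,0,0,0,0.016,1,0,0,0,0,0,0.02,1]' >/dev/null;python3 st.py
```

```text
t 27.92 p [0.5865 0.0187 0.1447] yaw -82.63 F [3.28 0.46 0.3 ] M [ 0.116 -0.439 -0.231] w 0.0136 q7 -56.9
```

```bash
python3 -m handwheel '[0,0,0,0,0,0.004,1,0,0,0,0,0,0.008,1,0,0,0,0,0,0.012,1,0,0,0,0,0,0.016,1,0,0,0,0,0,0.02,1]' >/dev/null;python3 st.py
```

```text
t 28.33 p [0.5865 0.0186 0.1447] yaw -84.31 F [ 2.23  1.18 -0.8 ] M [ 0.1   -0.506  0.019] w 0.0135 q7 -58.2
```

Mz swung from driving (−0.23) to about 0, so the knob is in the third click at tool yaw ≈ −84.3°. Releasing and rising.

```bash
python3 -m handwheel '[0,0,0,0,0,0,-0.2,0,0,0,0,0,0,-0.3,0,0,0,0,0,0,-0.3,0,0,0,0,0,0,-0.3,0,0,0,0,0,0,-0.3]' >/dev/null;python3 st.py
python3 -m handwheel '[0,0,0,0,0,0,-0.3,0,0,0,0,0,0,-0.3,0,0,0,0,0,0,-0.3,0,0,-0.02,0,0,0,-0.3,0,0,-0.04,0,0,0,-0.3]' >/dev/null;python3 st.py
python3 -m handwheel '[0,0,-0.08,0,0,0,-0.3,0,0,-0.16,0,0,0,-0.3,0,0,-0.24,0,0,0,-0.3,0,0,-0.32,0,0,0,-0.3,0,0,-0.36,0,0,0,-0.3]' >/dev/null;python3 st.py
python3 - <<'E'
from plant import state,snapshot,search_frame
import cv2,numpy as np
p=snapshot("wrist");p=snapshot("wrist");im=p["image"];np.savez("wrist5.npz",K=p["K"],T=p["cam_to_world"],im=im)
cv2.imwrite("pics/w5.png",im);t=snapshot("top")["image"];cv2.imwrite("pics/t5.png",cv2.resize(t[160:280,220:380],None,fx=5,fy=5,interpolation=cv2.INTER_CUBIC))
E
python3 st.py
```

```text
t 28.75 p [0.5861 0.0185 0.1446] yaw -84.31 F [ 0.03 -0.84  0.29] M [0.019 0.182 0.002] w 0.0389 q7 -58.2
t 29.17 p [0.5863 0.0186 0.1549] yaw -84.32 F [ 0.09  0.09 -0.51] M [-0.072  0.173 -0.009] w 0.056 q7 -58.8
t 29.58 p [0.5875 0.0181 0.2476] yaw -84.33 F [-0.26  0.31 -0.08] M [-0.079  0.142 -0.02 ] w 0.0567 q7 -64.0
t 29.73 p [0.5866 0.0187 0.2452] yaw -84.3 F [ 0.26 -0.55  0.33] M [-0.081  0.158  0.018] w 0.0564 q7 -63.9
```

View pics/w5.png

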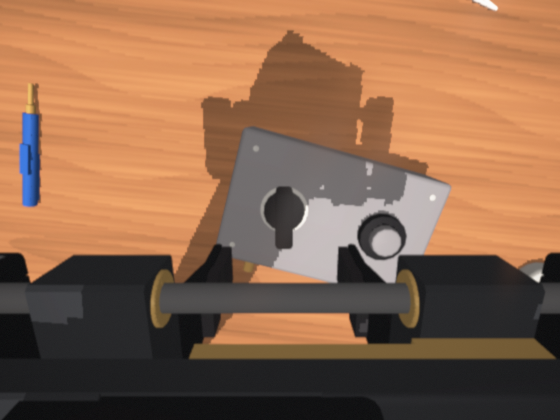

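The bar stands along the tool's y axis at px (284,215), so it kept the third-click yaw. The button is at (385,237). I'll close the fingers and move over the button.

```bash
python3 -m handwheel '[0.08,0.02,0,0,0,0,1,0.16,0.045,0,0,0,0,1,0.24,0.07,0,0,0,0,1,0.32,0.09,0,0,0,0,1,0.341,0.098,0,0,0,0,1]' >/dev/null
python3 -m handwheel '[0,0,0,0,0,0,1,0,0,0.06,0,0,0,1,0,0,0.12,0,0,0,1,0,0,0.18,0,0,0,1,0,0,0.24,0,0,0,1]' >/dev/null;python3 st.py
python3 -m handwheel '[0,0,0.03,0,0,0,1,0,0,0.06,0,0,0,1,0,0,0.08,0,0,0,1,0,0,0.08,0,0,0,1,0,0,0.08,0,0,0,1]' >/dev/null;python3 st.py
python3 - <<'E'
from plant import snapshot
import cv2,numpy as np
p=snapshot("wrist");cv2.imwrite("pics/w6.png",p["image"]);p=snapshot("scene");cv2.imwrite("pics/s6.png",cv2.resize(p["image"][160:280,200:340],None,fx=5,fy=5))
E
```

```text
t 30.57 p [ 0.5707 -0.0664  0.1832] yaw -84.16 F [-0.1  -0.83  0.06] M [0.014 0.16  0.022] w 0.0024 q7 -52.1
t 30.98 p [ 0.5708 -0.0685  0.1649] yaw -84.3 F [1.12 0.07 0.48] M [-0.098  0.129 -0.017] w 0.0009 q7 -50.9
```

View pics/s6.png

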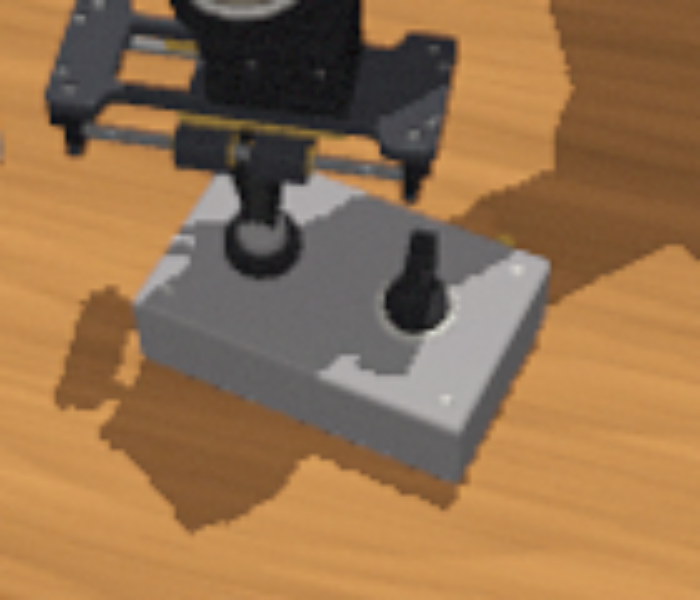

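The closed fingers stand over the button at px (262,215), clear of the knob at (415,290). Pressing.

```bash
python3 -m handwheel '[0,0,0.014,0,0,0,1,0,0,0.028,0,0,0,1,0,0,0.042,0,0,0,1,0,0,0.056,0,0,0,1,0,0,0.06,0,0,0,1]' >/dev/null;python3 st.py
python3 -m handwheel '[0,0,0.004,0,0,0,1,0,0,0.008,0,0,0,1,0,0,0.01,0,0,0,1,0,0,0.01,0,0,0,1,0,0,0.01,0,0,0,1]' >/dev/null;python3 st.py
```

```text
t 31.5 p [ 0.5706 -0.0686  0.1493] yaw -84.31 F [-0.65  1.38  2.18] M [ 0.062  0.251 -0.02 ] w 0.0004 q7 -49.9
t 31.92 p [ 0.5706 -0.0686  0.1474] yaw -84.31 F [-1.36  0.35  4.43] M [0.151 0.401 0.008] w 0.0003 q7 -49.7
```

```bash
python3 -m handwheel '[0,0,0.002,0,0,0,1,0,0,0.004,0,0,0,1,0,0,0.006,0,0,0,1,0,0,0.006,0,0,0,1,0,0,0.006,0,0,0,1]' >/dev/null;python3 st.py
```

```text
t 32.33 p [ 0.5706 -0.0686  0.1461] yaw -84.31 F [-1.82  1.54  7.52] M [ 0.292  0.657 -0.039] w 0.0005 q7 -49.7
```

```bash
python3 -m handwheel '[0,0,0.001,0,0,0,1,0,0,0.002,0,0,0,1,0,0,0.003,0,0,0,1,0,0,0.003,0,0,0,1,0,0,0.003,0,0,0,1]' >/dev/null;python3 st.py
```

```text
t 32.75 p [ 0.5706 -0.0687  0.146 ] yaw -84.32 F [-3.51  1.92 12.41] M [0.448 1.059 0.005] w 0.0003 q7 -49.6
```

```bash
python3 -m handwheel '[0,0,0.001,0,0,0,1,0,0,0.002,0,0,0,1,0,0,0.003,0,0,0,1,0,0,0.003,0,0,0,1,0,0,0.003,0,0,0,1]' >/dev/null;python3 st.py
```

```text
t 33.17 p [ 0.5706 -0.0687  0.1459] yaw -84.32 F [-5.67  2.89 18.06] M [0.56  1.399 0.01 ] w 0.0005 q7 -49.6
```

The force rises steeply (18 N) while the position stays put, so the button is bottomed. I'll lift off and check.

```bash
python3 -m handwheel '[0,0,-0.02,0,0,0,1,0,0,-0.06,0,0,0,1,0,0,-0.12,0,0,0,1,0,0,-0.2,0,0,0,1,0,0,-0.28,0,0,0,1]' >/dev/null
python3 -m handwheel '[0,0.08,-0.1,0,0,0,1,0,0.16,-0.2,0,0,0,1,0,0.24,-0.3,0,0,0,1,0,0.3,-0.3,0,0,0,1,0,0.3,-0.3,0,0,0,1]' >/dev/null
python3 -m handwheel '[0,0,0,0,0,0,1,0,0,0,0,0,0,1,0,0,0,0,0,0,1,0,0,0,0,0,0,1,0,0,0,0,0,0,1]' >/dev/null;python3 st.py
python3 - <<'E'
from plant import snapshot,search_frame
import cv2,numpy as np
for n in ["wrist","top","scene"]:
  p=snapshot(n);np.savez(n+"7.npz",K=p["K"],T=p["cam_to_world"],im=p["image"]);cv2.imwrite(f"pics/{n}7.png",p["image"])
  for q in ["pen","pot","knob","start_top"]:
    print(n,q,[(np.round(d["at"],3).tolist(),round(d["confidence"],2)) for d in search_frame(q,p)[:1]])
E
```

```text
t 34.42 p [ 0.4963 -0.0761  0.2887] yaw -84.31 F [ 0.7  -0.39 -0.36] M [-0.071  0.16  -0.019] w 0.0002 q7 -60.7
wrist pen [([0.569, -0.069, 0.086], 0.39)]
wrist pot [([0.518, -0.268, 0.025], 0.79)]
wrist knob [([0.587, 0.012, 0.102], 0.92)]
wrist start_top [([0.572, -0.072, 0.086], 0.94)]
top pen [([0.597, 0.279, 0.008], 0.59)]
top pot [([0.505, -0.27, 0.021], 0.68)]
top knob []
top start_top []
scene pen [([0.606, 0.278, 0.013], 0.73)]
scene pot [([0.518, -0.274, 0.022], 0.55)]
scene knob [([0.593, 0.023, 0.088], 0.61)]
scene start_top []
```

View pics/wrist7.png

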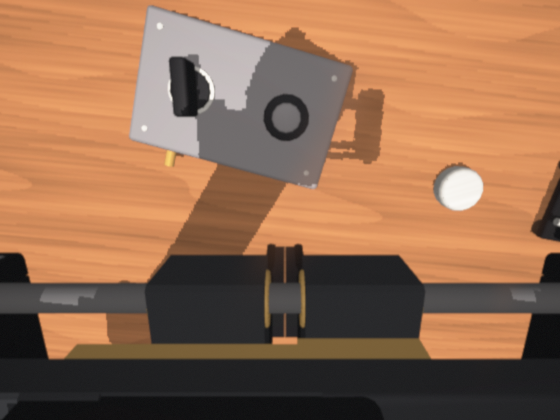

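View pics/scene7.png

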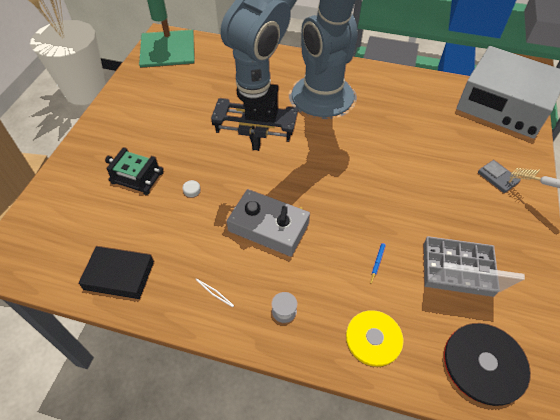

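Run:
```python
import numpy as np,cv2
im=np.load("wrist7.npz")["im"]
cv2.imwrite("pics/crop7.png",cv2.resize(np.clip(im[40:140,140:240].astype(float)*1.5,0,255).astype('uint8'),None,fx=6,fy=6,interpolation=cv2.INTER_CUBIC))
```

```text
(no output)
```

View pics/crop7.png

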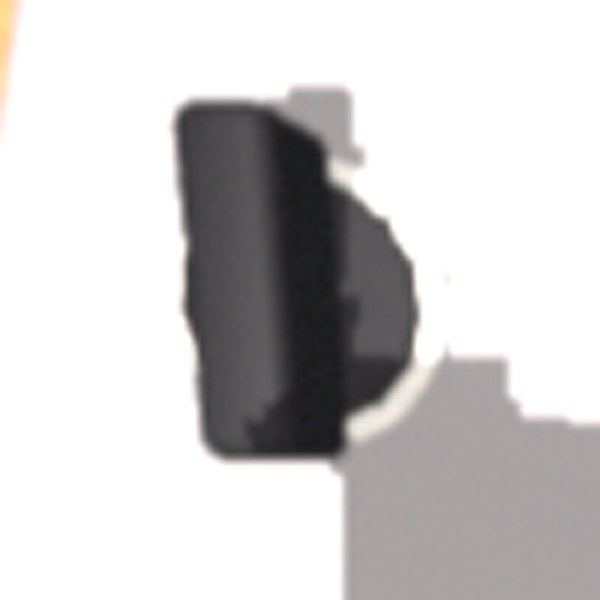

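Run:
```python
from h import proj
import numpy as np
f=np.load("wrist7.npz")
P=lambda c:proj(f["K"],f["T"],(c[0]/6+140-.4,c[1]/6+40-.4),.1)
a,b=P((222,103)),P((252,455));d=a-b;print(a,b,(a+b)/2,np.hypot(*d[:2]),np.degrees(np.arctan2(d[1],d[0])))
```

```text
[0.60787458 0.02058309 0.1       ] [0.56382497 0.01615488 0.1       ] [0.58584978 0.01836898 0.1       ] 0.044271628220714856 5.740525718150913
```

The bar rests at 5.7°, matching the third-click yaw. The button is up and the bystanders are unmoved. Handing in.

```bash
python3 -c "
from plant import hand_in
print(hand_in())"
```

```text
the job is handed in; nothing more can be done
None
```

The job is done and handed in at about 35 s of the 72 s allowed. The knob rests in its third click from the counter-clockwise stop, and the start button has been pressed and released.

- **Knob, back to the stop:** I turned it counter-clockwise over two clicks. The torque then kept rising at about 5 N·m per rad to 0.5 N·m, well above a ridge's 0.3 N·m, so I took that as the stop and went no further.
- **Knob, three clicks:** Turning clockwise, I passed clicks at about −28° and −54°. At about −84° the torque swung from driving the knob on (−0.23 N·m) to about zero, and I let go there. A later picture put the bar at 5.7°, which is that same position.
- **Button:** With the fingers closed, I pressed until the force climbed to 18 N while the position stayed still, about 6 mm down. I then lifted clear. I did not measure its height afterwards: the network placed its top at 0.086 m, the same as before pressing within its error.
- **Bystanders:** The pen and pot read where they were to within a few mm, and the arm never went near the case or vise. The gripper stands well clear of everything.

One check disagreed: the network took the button for the pen in the last wrist picture, with low confidence (0.39). The top and scene cameras both showed the pen where it had been.

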